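# Index the decorating wheel by one hole

## Robot

A 6-joint arm with a two-finger parallel gripper is mounted at the origin on the work surface. World frame = base frame: x ahead of the robot, y to its left, z up, the work surface at z = 0. Lengths are in m, angles in rad, forces in N, time in s.
With the tool pointing down it reaches from about 0.325 to 1 m from the base axis. Payload 5.1 kg.
Tool frame: the origin (TCP) lies between the finger pads; the fingertips stand 22 mm ahead of it and the grasp point (between the pads) lies 3 mm ahead of it; z points along the fingers, x is the direction in which the jaws open and shut, and the axes are right-handed (so a half turn about z gives the same grasp; the last joint's range is limited). The gripper opens to 85 mm and grips with 20 to 120 N. Pads are 22 mm wide; open, the fingers measure 114 mm over their backs; the gripper's body (76 mm by 85 mm) begins 54 mm behind the grasp point. The pads swing forward as they close: fully open they stand 13 mm farther back than shut.
Start: joints at [1.076, 0.124, 1.65, -0, 1.367, -0.083], TCP at [0.26, 0.596, 0.225] pointing down, gripper open.
Joint ranges: [-2.61, 2.61], [-1.02, 2.33], [0.03, 2.71], [-1.35, 4.49], [0.32, 2.68], [-2.91, 2.91]. Speed limits (rad/s): [2.57, 2.57, 3.14, 3.14, 3.14, 3.14].

## Interface

Orientations are given as [roll, pitch, yaw] about the fixed x, y, z axes, in that order (R = Rz(yaw) Ry(pitch) Rx(roll)).
In Python, from cell import observe, viewer, close_job gives the robot as it stands.
- The arm moves only by the tool apply_moves, never from a script. Its arguments are lists of equal length, an entry for each row: "dp": the shift along the world's x, y, z in units of 0.2 m (1.0 is 0.2 m), a list of three; "rotation": the turn, a rotation vector about the world's x, y, z in units of 1.5 rad (1.0 is 1.5 rad), a list of three. In form: {"dp": [[dx, dy, dz], ...], "rotation": [[wx, wy, wz], ...]}. A call has exactly 10 rows; each row is the pose to reach, as a shift and turn from the pose commanded when the call began; what a row does not reach only later rows make up. A row lasts 1/10 s, in which the tool goes at most 50 mm and 8.59 degrees, less where a joint would pass 70% of its speed; a pose out of reach is approached as far as the arm can. A call with a number of a shift or a turn outside -1 to 1 is refused whole. A call with a gripper value outside its range is refused whole. "claw" is the closure in counts, from 0 (fully open) to 255 (shut), set as the call begins (left out, the last holds). The fingers move at their own pace and stop on an object; "force" is the grip in N (left out, the last holds). Time passes only in rows, so rows that repeat a pose let the fingers close, or fill a call up. It gives the time, the measured TCP pose, the force and the opening at its end, in the units of the state.
- observe(): the state, without advancing time (a new reading comes with each control period).
- viewer.grab_frame(name): name is "scene" or "top" or "wrist"; returns a dict with "color" (400x640x3 uint8, blue, green, red), "intrinsics" (3x3 intrinsics, pixels), "R" (3x3) and "t" (3): a world point X has camera coordinates R X + t. Camera axes: x right, y down, z forward; pixel columns grow to the right and rows downward; lengths in m; the calibration is good to about 2 mm. A picture is of the moment at which its call begins. There is no depth.
- close_job(): hands the job in, once; it reports no verdict.
Trained networks look in a picture, given as the dict that the camera call returned (one of the last four; its "shot" number tells which), for a name from the list of things; names that differ only in an ending like _2 or _b are one class to them, and where a whole thing is asked for, a point or a joint stands for the part that bears it (a point fixed in the world has none). Each returns a list of dicts, best first, with "p" (0 to 1); they miss things now and then, are a little off and sometimes report something else, mostly with a low value. They report only what shows in the picture. A call takes as long as a camera call. They do not tell look-alikes from the thing itself.
- viewer.spot_in(thing, picture): "bbox" ([left, top, right, bottom] in pixels, round what is visible of it).
The state is a dict: "t": time; "joints": joint angles; "qd": joint speeds; "effort": joint torques, N m; "eef_pos": TCP position; "ee_rot": TCP orientation; "force": force on the tool from outside, world axes, zero at the start; "ft_torque": the same for the moment, N m; "finger_gap": finger opening in m.
Only numpy, scipy, OpenCV 4.12 (cv2) and the standard library are available. Lean on these libraries where they do the work, as an engineer would, in place of code of your own. Each camera call takes 0.05 s, during which the arm holds its last target.

## Task

Bring the next side of the eight-sided jar round to the marking needle: with a fingertip, press in the spring plunger on the rim of the decorating wheel so that its pin leaves its hole, and with it turn the wheel anticlockwise (seen from above) to the very next hole and no further, where the plunger must be let out again so that it springs all the way back and locks the wheel. Only touch and push, do not force the plunger, do not touch the soft jar that stands on the wheel, and leave everything else on the bench where it is.

Things in the scene. Friction and masses are not known exactly. Their poses are not given: they have to be found in the camera images.
- plunger_top (a point): Centre of the flat level top of the plunger's upright button (black plastic, 36 mm across, 12 mm thick, top 146 mm above the bench), the only button. It stands on a steel bracket (30 mm wide, top 109 mm, guide bush 22 mm across up to 118 mm above the bench) that sticks out of the wheel's rim, and goes round with the wheel on a circle of 134 mm radius.
- plunger (a joint): How far the button is pressed straight down, m: 0 = sprung fully out, pin home in a hole; 0.013 = at its stop. 5 N starts it, 10 N brings it to the stop, it springs back when let go. From 0.010 its pin is clear of the hole and the wheel can turn. Let go between two holes it stays about 0.0095 in.
- pin_tip (a point): Top of the plunger's round-nosed 8 mm steel pin, under the bracket, 24 mm nearer to the wheel's axis than the button. It stands up from below into a hole of the fixed index plate and goes down with the button. Between holes its nose rubs lightly under the plate; at the next hole it springs up by itself and stops the wheel.
- wheel_axis (a point): Centre of the decorating wheel's flat top, on its upright turning axis, 110 mm above the bench: an aluminium disc 190 mm across, 12 mm thick, on a yellow cast-iron pedestal fixed to the bench. Under it is a fixed aluminium index plate, 246 mm across, top 83 mm above the bench, with eight dark holes 45 degrees apart on a circle of 110 mm radius.
- wheel_head (a joint): Angle of the wheel, rad, anticlockwise positive seen from above; 0 at the start with the pin in a hole, 0.785 (45 degrees) at the next hole anticlockwise. The pin has about 1 mm of play either side. Unlocked, the wheel turns easily (about 0.5 N at the button) and stays where it is left.
- next_hole (a point): Mouth of the next hole anticlockwise in the fixed index plate (10 mm across), on the plate's top, where the pin has to lock. The button ends 24 mm farther out on the same radius.
- jar_mid (a point): Centre of the eight-sided, open, buff clay jar, 116 mm across and 74 mm tall, half-way up. It stands loose on the middle of the wheel (foot 110 mm, rim 184 mm above the bench) and rides round with it. Not to be touched.
- marking_stand: Steel marking stand beside the wheel on the side away from the plunger: foot 80 mm across, post 193 mm tall, with a level needle 155 mm above the bench reaching towards the jar. Origin at the centre of its underside, x axis along the needle away from the jar. Leave alone.
- lidded_pot: Small round buff clay pot with its lid on, 100 mm across, 114 mm tall. Origin at the centre of its underside. Leave alone.
- jar_lid: Round clay lid with a knob, 100 mm across, 32 mm tall, lying on the bench. Origin at the centre of its underside. Leave alone.
- rib: Flat wooden throwing rib, 105 x 50 x 7 mm. Origin at the centre of its underside. Leave alone.
- loop_tool: Trimming tool lying flat, wooden handle along x with a wire loop at +x, 170 mm long, 14 mm thick. Origin under its middle. Leave alone.
- rolling_pin: Wooden rolling pin lying along its x axis, 300 mm long, 48 mm thick. Origin on the bench under its middle. Leave alone.
- spray_bottle: White spray bottle, 72 mm across, 178 mm tall. Origin at the centre of its underside. Leave alone.
- brush_pot: White pot 76 mm across with brushes standing in it, 200 mm tall. Origin at the centre of its underside. Leave alone.
Not all that is in view belongs to the job. Leave any brown look-alike of the part that bears jar_mid alone.

How it is judged:
By the outcome, as a careful person would: the job done as asked, in the order asked, and still so for the second after the job is handed in, with the robot touching nothing.
It also fails if it takes over 45 s, if anything falls off the work surface, if the arm or the gripper's body presses on something with over 40 N, if the wrist force passes 120 N, or if a joint passes its speed limit or range.

## Working session

There is one attempt and no reset: what is moved stays moved. The work goes in short steps, Python scripts to look and compute and a tool call to move; the robot and the scene stay as the last step left them, time stands still between calls to the robot, and variables do not carry over. Pictures are saved under pics/ and viewed, and the job is handed in when it is done.

Besides the shell and the picture viewer there is one more tool, called after ">>>" by a JSON object that holds its "api" and its "payload", one argument or row to a line. apply_moves: Moves the arm, as the interface text tells. Its arguments: {"type":"object","properties":{"dp":{"type":"array","items":{"type":"array","items":{"type":"number"}}},"rotation":{"type":"array","items":{"type":"array","items":{"type":"number"}}},"claw":{"type":"number"},"force":{"type":"number"}},"required":["dp","rotation"]}

```bash
mkdir -p pics; ls; cat > h.py <<'E'
import numpy as np, cv2
from cell import observe, viewer, close_job
def ray(f,u,v):
    K=np.array(f["intrinsics"]);R=np.array(f["R"]);t=np.array(f["t"])
    d=R.T@np.linalg.inv(K)@np.array([u,v,1.]);o=-R.T@t
    return o,d
def atz(f,u,v,z):
    o,d=ray(f,u,v); return o+d*(z-o[2])/d[2]
def proj(f,X):
    c=np.array(f["R"])@np.array(X)+np.array(f["t"]); p=np.array(f["intrinsics"])@c; return p[:2]/p[2]
E
python3 - <<'E'
from h import *
s=observe(); print({k:np.round(v,3) for k,v in s.items()})
for n in ["scene","top","wrist"]:
    f=viewer.grab_frame(n); cv2.imwrite(f"pics/{n}0.png",f["color"])
    print(n, np.round(-np.array(f["R"]).T@f["t"],3))
    for th in ["plunger_top","plunger","pin_tip","wheel_axis","next_hole","jar_mid","marking_stand"]:
        try: print(th,[(np.round(r["bbox"]).tolist(),round(r["p"],2)) for r in viewer.spot_in(th,f)[:3]])
        except Exception as e: print(th,e)
E
```

```text
pics
{'t': np.float64(0.0), 'joints': array([ 1.076,  0.125,  1.652,  0.   ,  1.367, -0.083]), 'qd': array([-0.001,  0.002, -0.001,  0.   , -0.   , -0.001]), 'effort': array([ 2.0000e-03, -4.2359e+01, -3.6546e+01,  0.0000e+00,  7.0000e-03,
        0.0000e+00]), 'eef_pos': array([0.26 , 0.595, 0.224]), 'ee_rot': array([-3.141e+00,  2.000e-03,  1.159e+00]), 'force': array([ 0.509, -0.373, -0.692]), 'ft_torque': array([-0.017,  0.05 , -0.012]), 'finger_gap': np.float64(0.085)}
scene [ 1.161 -1.042  1.078]
plunger_top [([272.0, 220.0, 287.0, 256.0], 0.51)]
plunger [([273.0, 222.0, 288.0, 256.0], 0.59)]
pin_tip []
wheel_axis [([273.0, 210.0, 365.0, 274.0], 0.72)]
next_hole [([274.0, 211.0, 365.0, 274.0], 0.77)]
jar_mid [([181.0, 233.0, 220.0, 271.0], 0.83), ([306.0, 195.0, 344.0, 235.0], 0.71), ([307.0, 166.0, 338.0, 196.0], 0.68)]
marking_stand [([366.0, 203.0, 390.0, 262.0], 0.89), ([355.0, 193.0, 386.0, 225.0], 0.25)]
top [0.368 0.024 1.692]
plunger_top [([374.0, 217.0, 385.0, 227.0], 0.51), ([302.0, 156.0, 387.0, 233.0], 0.41)]
plunger [([373.0, 218.0, 385.0, 226.0], 0.6)]
pin_tip [([372.0, 216.0, 388.0, 225.0], 0.59)]
wheel_axis [([304.0, 158.0, 385.0, 237.0], 0.65), ([375.0, 218.0, 388.0, 225.0], 0.29)]
next_hole [([303.0, 157.0, 384.0, 234.0], 0.97)]
jar_mid [([393.0, 271.0, 429.0, 302.0], 0.93), ([240.0, 228.0, 278.0, 263.0], 0.84), ([324.0, 176.0, 363.0, 210.0], 0.83)]
marking_stand [([304.0, 137.0, 330.0, 166.0], 0.98)]
wrist [0.19  0.626 0.374]
plunger_top []
plunger []
pin_tip []
wheel_axis []
next_hole []
jar_mid [([36.0, 348.0, 51.0, 364.0], 0.67)]
marking_stand []
```

View pics/scene0.png

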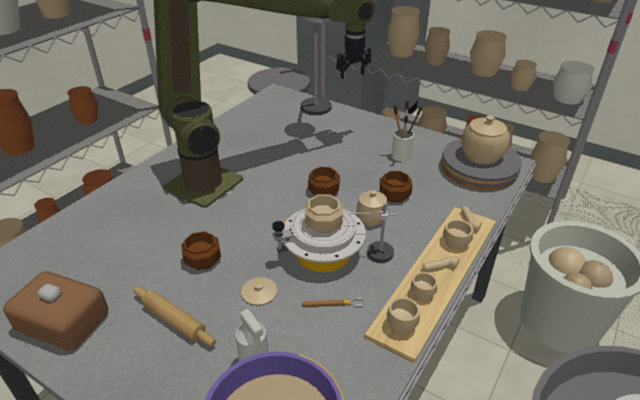

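View pics/top0.png

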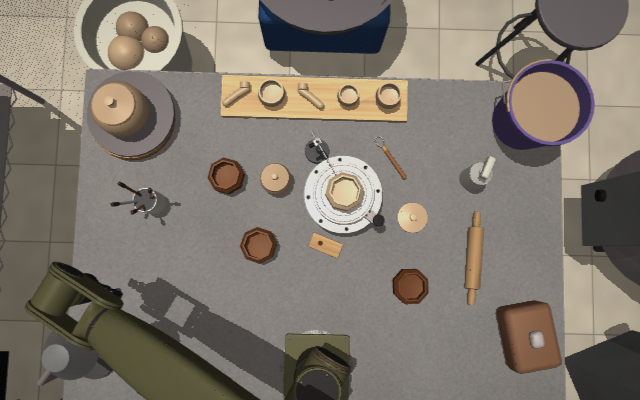

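```bash
python3 - <<'E'
from h import *
a=cv2.imread("pics/top0.png")[140:250,290:410]; cv2.imwrite("pics/topc.png",cv2.resize(a,None,fx=5,fy=5,interpolation=cv2.INTER_CUBIC))
a=cv2.imread("pics/scene0.png")[150:290,255:405]; cv2.imwrite("pics/scenec.png",cv2.resize(a,None,fx=4,fy=4,interpolation=cv2.INTER_CUBIC))
E
```

```text
(no output)
```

View pics/topc.png

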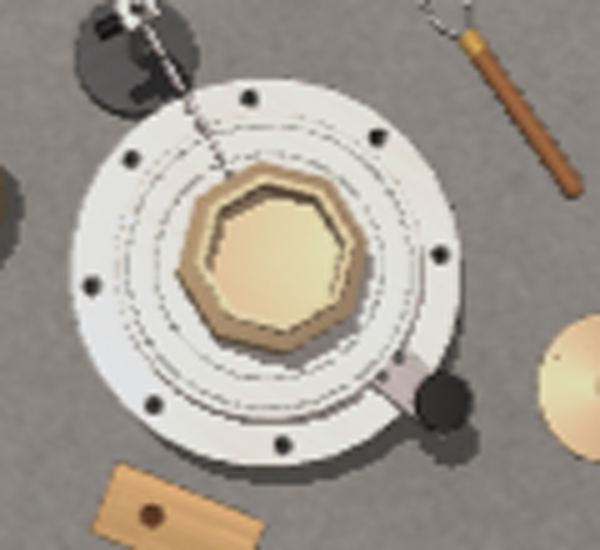

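View pics/scenec.png

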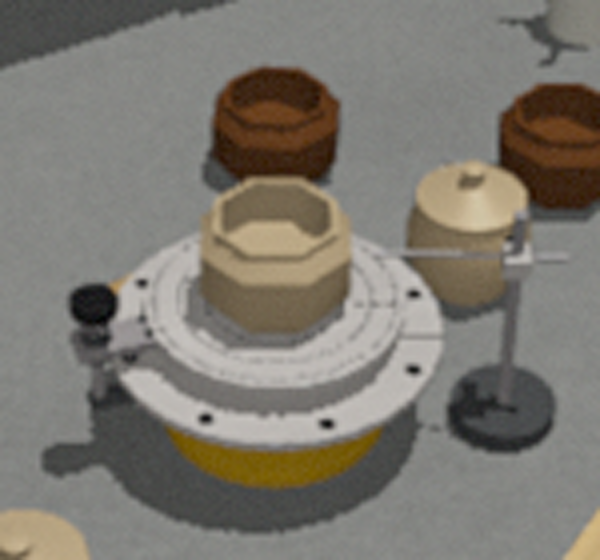

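The top view has robot base at the bottom, +x up and +y left, so anticlockwise is anticlockwise in the picture. The candidates for the jar are the buff octagon at (344,192) on the wheel and three brown look-alikes at (226,176), (258,245) and (410,286). Only the buff one stands on the wheel. The single black button is at (378,220). The next hole anticlockwise shows at crop (440,255). Next I'll fit the geometry.

```bash
cat > fit.py <<'E'
from h import *
from scipy.optimize import least_squares
f=viewer.grab_frame("top"); s=viewer.grab_frame("scene")
def fu(p,k,x0,y0): return (x0+(p[0]+.5)/k-.5, y0+(p[1]+.5)/k-.5)
H=[(440,255),(377,137),(250,98),(131,159),(92,286),(153,405),(282,445)]
P=np.array([atz(f,*fu(p,5,290,140),0.083) for p in H])
fun=lambda q:np.concatenate([P[:,0]-q[0]-.11*np.cos(q[2]+np.arange(7)*np.pi/4),P[:,1]-q[1]-.11*np.sin(q[2]+np.arange(7)*np.pi/4)])
a0=np.arctan2(*(P[0]-P.mean(0))[[1,0]])
r=least_squares(fun,[*P.mean(0)[:2],a0]); c=r.x
print("centre",c, "resid mm",np.abs(r.fun).max()*1e3)
b=atz(f,*fu((442,402),5,290,140),0.146); print("button top cam",b, "r",np.linalg.norm(b[:2]-c[:2]),"ang",np.degrees(np.arctan2(b[1]-c[1],b[0]-c[0])),"hole ang",np.degrees(c[2]))
b2=atz(s,*fu((94,298),4,255,150),0.146); print("button scene",b2)
pred=c[:2]+.134*np.array([np.cos(c[2]-np.pi/4),np.sin(c[2]-np.pi/4)]);print("pred button",pred)
HS=[(413,370),(327,424),(205,419),(142,283),(413,294)]
for p in HS:
    q=atz(s,*fu(p,4,255,150),0.083); print("scene hole",q, np.linalg.norm(q[:2]-c[:2]),(np.degrees(np.arctan2(q[1]-c[1],q[0]-c[0])-c[2]))%45)
E
python3 fit.py
```

```text
centre [ 0.54699902 -0.06797465 -1.45453142] resid mm 0.5783400409382078
button top cam [ 0.46355792 -0.17190289  0.146     ] r 0.13327976671030775 ang -128.76001552941528 hole ang -83.33851132535744
button scene [ 0.46334647 -0.17154802  0.146     ]
pred button [ 0.46387796 -0.17307884]
scene hole [ 0.65518016 -0.05376549  0.083     ] 0.10911030640165542 0.8212496979841006
scene hole [ 0.63250749 -0.13471687  0.083     ] 0.10847222154962063 0.365284604515665
scene hole [ 0.55860427 -0.17630056  0.083     ] 0.10894578854651163 44.45343976350453
scene hole [ 0.43607772 -0.07908079  0.083     ] 0.11147591697387628 44.05626840946138
scene hole [0.6135199  0.02000914 0.083     ] 0.11030038516963998 1.247103118768365
```

Fit is consistent: hole-fit residual is under 0.6 mm, the button radius measures 133 mm against 134 given, and both cameras agree on the button within 0.5 mm. Wheel axis is (0.547, -0.068). The button goes from (0.464, -0.1725) to (0.5625, -0.201). I'll move over the button with the gripper shut and the jaw axis tangential.

>>> {"api": "apply_moves", "payload": {
  "dp": [
    [0.02,-0.08,0.06],
    [0.05,-0.2,0.12],
    [0.08,-0.3,0.18],
    [0.1,-0.4,0.24],
    [0.12,-0.5,0.3],
    [0.15,-0.6,0.36],
    [0.17,-0.7,0.4],
    [0.2,-0.8,0.42],
    [0.22,-0.9,0.44],
    [0.25,-1.0,0.45]
  ],
  "rotation": [
    [0,0,-0.04],
    [0,0,-0.08],
    [0,0,-0.12],
    [0,0,-0.16],
    [0,0,-0.2],
    [0,0,-0.24],
    [0,0,-0.28],
    [0,0,-0.32],
    [0,0,-0.36],
    [0,0,-0.4]
  ],
  "claw": 255,
  "force": 20
}}

```text
t: 2.3
eef_pos: [0.3103, 0.3949, 0.3158]
ee_rot: [-3.141, -0.001, 0.557]
force: [0.3, 0.5, 0.3]
finger_gap: 0.0005
```

>>> {"api": "apply_moves", "payload": {
  "dp": [
    [0.02,-0.1,0],
    [0.05,-0.2,0],
    [0.08,-0.3,0],
    [0.1,-0.4,0],
    [0.12,-0.5,0],
    [0.15,-0.6,0],
    [0.17,-0.7,0],
    [0.2,-0.8,0],
    [0.22,-0.9,0],
    [0.25,-1.0,0]
  ],
  "rotation": [
    [0,0,-0.04],
    [0,0,-0.08],
    [0,0,-0.12],
    [0,0,-0.16],
    [0,0,-0.2],
    [0,0,-0.24],
    [0,0,-0.28],
    [0,0,-0.32],
    [0,0,-0.36],
    [0,0,-0.4]
  ]
}}

```text
t: 3.3
eef_pos: [0.3602, 0.1948, 0.3153]
ee_rot: [-3.141, -0.001, -0.043]
force: [0.1, 0.1, 0.8]
finger_gap: 0.0001
```

>>> {"api": "apply_moves", "payload": {
  "dp": [
    [0.02,-0.1,0],
    [0.05,-0.2,0],
    [0.08,-0.3,0],
    [0.1,-0.4,0],
    [0.12,-0.5,0],
    [0.15,-0.6,0],
    [0.17,-0.7,0],
    [0.2,-0.8,0],
    [0.22,-0.9,0],
    [0.25,-1.0,0]
  ],
  "rotation": [
    [0,0,-0.04],
    [0,0,-0.08],
    [0,0,-0.12],
    [0,0,-0.16],
    [0,0,-0.2],
    [0,0,-0.24],
    [0,0,-0.28],
    [0,0,-0.32],
    [0,0,-0.36],
    [0,0,-0.42]
  ]
}}

```text
t: 4.3
eef_pos: [0.4102, -0.0052, 0.3153]
ee_rot: [-3.141, -0.001, -0.674]
force: [0.2, -0.2, 0.4]
finger_gap: -0.0
```

>>> {"api": "apply_moves", "payload": {
  "dp": [
    [0.03,-0.1,0],
    [0.07,-0.22,0],
    [0.11,-0.34,0],
    [0.15,-0.46,0],
    [0.19,-0.58,0],
    [0.23,-0.7,-0.05],
    [0.26,-0.79,-0.15],
    [0.27,-0.835,-0.3],
    [0.27,-0.835,-0.45],
    [0.27,-0.835,-0.55]
  ],
  "rotation": [
    [0,0,0],
    [0,0,0],
    [0,0,0],
    [0,0,0],
    [0,0,0],
    [0,0,0],
    [0,0,0],
    [0,0,0],
    [0,0,0],
    [0,0,0]
  ]
}}

```text
t: 5.3
eef_pos: [0.4633, -0.1714, 0.2027]
ee_rot: [3.141, 0.003, -0.672]
force: [0.4, 0.3, -0.3]
finger_gap: 0.0003
```

```bash
python3 - <<'E'
from h import *
s=observe();print(s["eef_pos"],s["force"])
o=[]
for n,(x,y,w,h) in {"scene":(240,150,150,130),"wrist":(0,0,640,400)}.items():
    f=viewer.grab_frame(n); a=f["color"][y:y+h,x:x+w]
    cv2.imwrite(f"pics/{n}1.png",cv2.resize(a,None,fx=4 if w<200 else 1,fy=4 if w<200 else 1,interpolation=cv2.INTER_CUBIC))
    print(n,proj(f,[.464,-.1725,.146]),proj(f,s["eef_pos"]-[0,0,.022]))
E
```

```text
[ 0.4632741  -0.17136379  0.20266675] [ 0.39464433  0.25808781 -0.34740599]
scene [278.11110312 224.3916894 ] [277.53332421 214.40895501]
wrist [328.3502018  220.46895816] [326.69546854 241.23221983]
```

View pics/scene1.png

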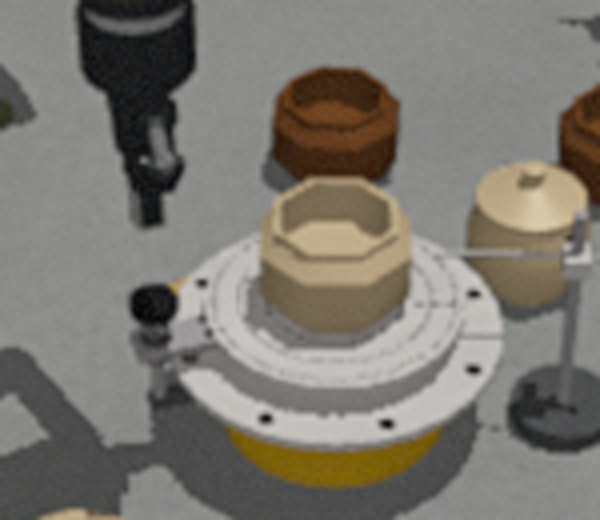

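View pics/wrist1.png

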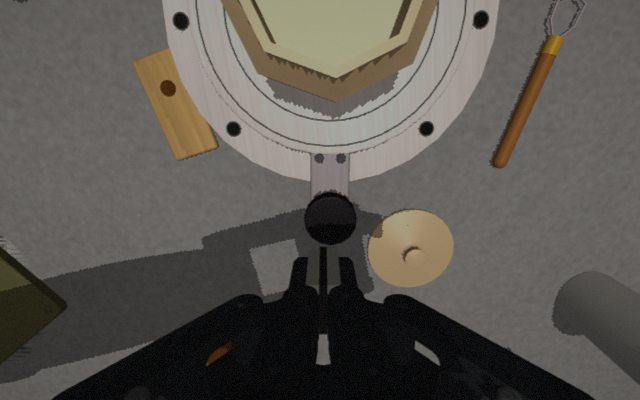

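Wrist camera shows the button at (330,218), matching its projection (328,220). In the scene picture the fingertip sits at about (277,206), higher than the predicted (277.5,214), so I'll re-check that before descending.

```bash
python3 - <<'E'
from h import *
f=viewer.grab_frame("scene");s=observe();e=np.array(s["eef_pos"]);print(e,s["force"],s["finger_gap"])
im=f["color"].copy()
a=cv2.resize(im[150:250,240:330],None,fx=6,fy=6,interpolation=cv2.INTER_NEAREST)
for d,c in ((0,(0,0,255)),(.022,(0,255,0)),(-.022,(255,0,0))):
    p=proj(f,e-[0,0,d]); print(d,p); q=((p-[240,150]+.5)*6).astype(int); cv2.circle(a,tuple(q.tolist()),3,c,-1)
cv2.imwrite("pics/scene2.png",a)
E
```

```text
[ 0.46329964 -0.17097912  0.20374925] [-0.1157536   0.73768428  0.31677508] -0.0001434827161424541
0 [277.20881111 207.7371561 ]
0.022 [277.60492316 214.03149414]
-0.022 [276.80503872 201.32109312]
```

View pics/scene2.png

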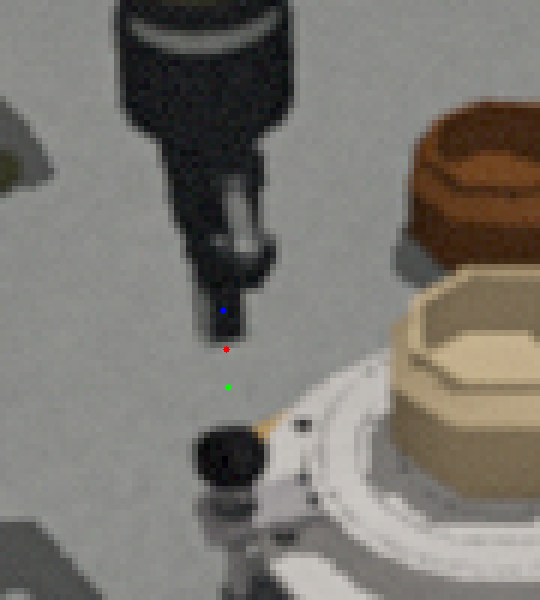

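>>> {"api": "apply_moves", "payload": {
  "dp": [
    [0,-0.008,-0.02],
    [0,-0.008,-0.04],
    [0,-0.008,-0.06],
    [0,-0.008,-0.08],
    [0,-0.008,-0.1],
    [0,-0.008,-0.12],
    [0,-0.008,-0.13],
    [0,-0.008,-0.13],
    [0,-0.008,-0.13],
    [0,-0.008,-0.13]
  ],
  "rotation": [
    [0,0,0],
    [0,0,0],
    [0,0,0],
    [0,0,0],
    [0,0,0],
    [0,0,0],
    [0,0,0],
    [0,0,0],
    [0,0,0],
    [0,0,0]
  ]
}}

```text
t: 6.45
eef_pos: [0.4643, -0.173, 0.1794]
ee_rot: [-3.141, -0.0, -0.671]
force: [-0.1, 0.3, -0.5]
finger_gap: 0.0003
```

```bash
python3 - <<'E'
from h import *
f=viewer.grab_frame("scene");w=viewer.grab_frame("wrist");s=observe();e=np.array(s["eef_pos"]);print(e,s["force"],s["finger_gap"])
im=f["color"].copy()
a=cv2.resize(im[170:250,240:330],None,fx=6,fy=6,interpolation=cv2.INTER_NEAREST)
b=cv2.resize(w["color"][150:350,230:430],None,fx=2.4,fy=2.4)
for d,c in ((0,(0,0,255)),(.022,(0,255,0)),(-.022,(255,0,0))):
    p=proj(f,e-[0,0,d]);  q=((p-[240,170]+.5)*6).astype(int); cv2.circle(a,tuple(q.tolist()),3,c,-1)
    p=proj(w,e-[0,0,d]);  q=((p-[230,150]+.5)*2.4).astype(int); cv2.circle(b,tuple(q.tolist()),3,c,-1)
cv2.imwrite("pics/scene3.png",a);cv2.imwrite("pics/wrist3.png",b)
E
```

```text
[ 0.46429519 -0.17302247  0.17933411] [-0.0050804  -0.29459015 -1.04172686] 0.00020041037908904085
```

View pics/scene3.png

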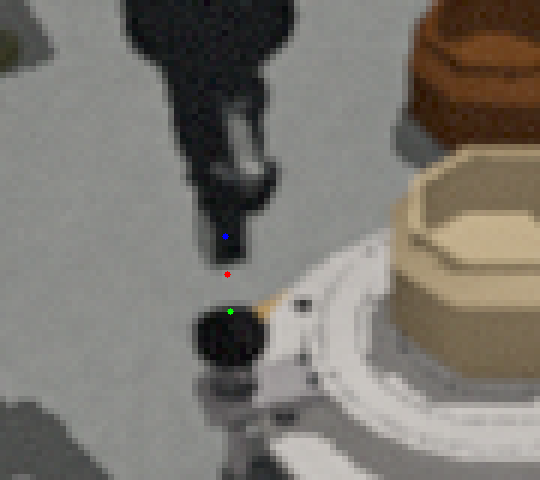

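View pics/wrist3.png

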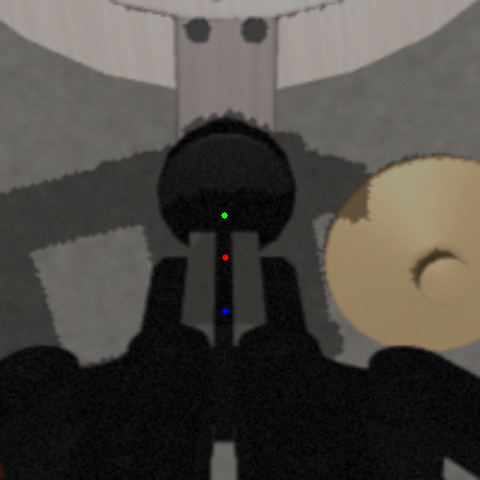

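The gray pads extend past the black finger and reach near the predicted tip (green mark). So the 22 mm offset holds, and the tip is centred over the button. I'll press gently.

>>> {"api": "apply_moves", "payload": {
  "dp": [
    [0,0,-0.02],
    [0,0,-0.04],
    [0,0,-0.05],
    [0,0,-0.06],
    [0,0,-0.07],
    [0,0,-0.08],
    [0,0,-0.09],
    [0,0,-0.095],
    [0,0,-0.095],
    [0,0,-0.095]
  ],
  "rotation": [
    [0,0,0],
    [0,0,0],
    [0,0,0],
    [0,0,0],
    [0,0,0],
    [0,0,0],
    [0,0,0],
    [0,0,0],
    [0,0,0],
    [0,0,0]
  ]
}}

```text
t: 7.55
eef_pos: [0.4642, -0.173, 0.1602]
ee_rot: [-3.142, -0.0, -0.671]
force: [-0.5, 0.1, 0.1]
finger_gap: -0.0002
```

No contact at the expected height, so I'll look before going on.

```bash
python3 - <<'E'
from h import *
f=viewer.grab_frame("scene");w=viewer.grab_frame("wrist");s=observe();e=np.array(s["eef_pos"]);print(e,s["force"],s["finger_gap"])
im=f["color"].copy()
a=cv2.resize(im[170:250,240:330],None,fx=6,fy=6,interpolation=cv2.INTER_NEAREST)
b=cv2.resize(w["color"][150:350,230:430],None,fx=2.4,fy=2.4)
b=np.clip(b.astype(float)*2.,0,255).astype(np.uint8);a=np.clip(a.astype(float)*1.7,0,255).astype(np.uint8)
cv2.imwrite("pics/c4.png",np.hstack([cv2.resize(a,(400,356)),cv2.resize(b,(356,356))]))
E
```

```text
[ 0.46426331 -0.17300881  0.16026203] [ 0.58447275  0.30320592 -0.86953268] -7.070642137880672e-05
```

View pics/c4.png

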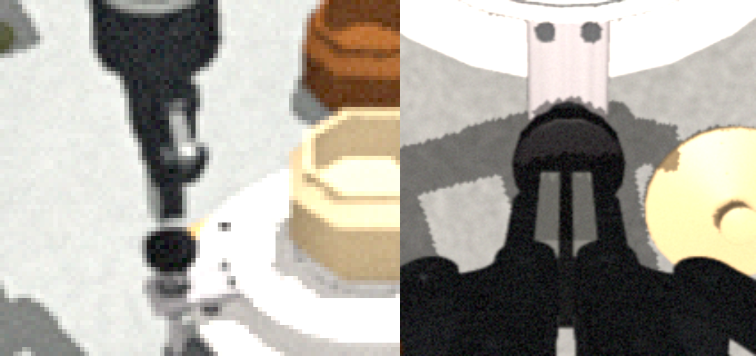

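>>> {"api": "apply_moves", "payload": {
  "dp": [
    [0,0,-0.005],
    [0,0,-0.01],
    [0,0,-0.015],
    [0,0,-0.02],
    [0,0,-0.025],
    [0,0,-0.03],
    [0,0,-0.035],
    [0,0,-0.035],
    [0,0,-0.035],
    [0,0,-0.035]
  ],
  "rotation": [
    [0,0,0],
    [0,0,0],
    [0,0,0],
    [0,0,0],
    [0,0,0],
    [0,0,0],
    [0,0,0],
    [0,0,0],
    [0,0,0],
    [0,0,0]
  ]
}}

```text
t: 8.65
eef_pos: [0.4642, -0.173, 0.1532]
ee_rot: [-3.142, -0.0, -0.671]
force: [0.5, -0.0, -0.6]
finger_gap: 0.0
```

>>> {"api": "apply_moves", "payload": {
  "dp": [
    [0,0,-0.005],
    [0,0,-0.01],
    [0,0,-0.015],
    [0,0,-0.02],
    [0,0,-0.025],
    [0,0,-0.03],
    [0,0,-0.03],
    [0,0,-0.03],
    [0,0,-0.03],
    [0,0,-0.03]
  ],
  "rotation": [
    [0,0,0],
    [0,0,0],
    [0,0,0],
    [0,0,0],
    [0,0,0],
    [0,0,0],
    [0,0,0],
    [0,0,0],
    [0,0,0],
    [0,0,0]
  ]
}}

```text
t: 9.65
eef_pos: [0.4642, -0.173, 0.1472]
ee_rot: [-3.142, -0.0, -0.671]
force: [0.3, 0.1, 0.9]
finger_gap: -0.0001
```

```bash
python3 - <<'E'
from h import *
f=viewer.grab_frame("scene");w=viewer.grab_frame("wrist");s=observe();e=np.array(s["eef_pos"]);print(e,s["force"],s["finger_gap"],s["effort"])
im=f["color"].copy()
a=cv2.resize(im[170:250,240:330],None,fx=6,fy=6,interpolation=cv2.INTER_NEAREST)
b=cv2.resize(w["color"][150:350,230:430],None,fx=2.4,fy=2.4)
b=np.clip(b.astype(float)*3.,0,255).astype(np.uint8);a=np.clip(a.astype(float)*1.4,0,255).astype(np.uint8)
cv2.imwrite("pics/c5.png",np.hstack([cv2.resize(a,(400,356)),cv2.resize(b,(356,356))]))
E
```

```text
[ 0.46420373 -0.17296948  0.1471822 ] [-0.6293376   0.23424072 -0.44126617] -4.1354594515840336e-05 [ 8.71168277e-05 -2.73907363e+01 -3.49371457e+01  2.33653702e-05
  1.31940863e-05  6.03064734e-06]
```

View pics/c5.png

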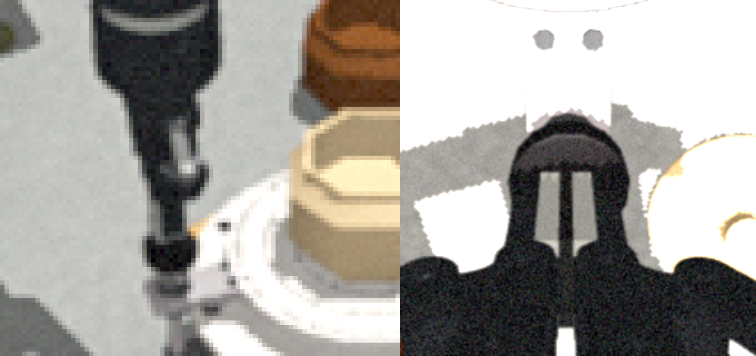

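```bash
python3 - <<'E'
from h import *
f=viewer.grab_frame("scene");w=viewer.grab_frame("wrist");s=observe();e=np.array(s["eef_pos"])
print(s["t"],e,s["force"])
c=np.array([.547,-.068]);u=(e[:2]-c);u/=np.linalg.norm(u);u=np.r_[u,0]
for off in (-.011,0,.011):
  for d in (-.005,0,.005,.01,.022): print(off,d,np.round(proj(f,e+u*off-[0,0,d])),np.round(proj(w,e+u*off-[0,0,d])))
print("button centre top, depr 0/.01",[np.round(proj(v,[.464,-.1725,z])) for v in(f,w) for z in(.146,.134)])
W=w["color"]; a=np.clip(W[190:290,270:390].astype(float)*3,0,255).astype(np.uint8)
S=np.clip(f["color"][205:240,260:300].astype(float)*1.8,0,255).astype(np.uint8)
cv2.imwrite("pics/c6.png",np.hstack([cv2.resize(a,(480,400),interpolation=0),cv2.resize(S,(300,400),interpolation=0)[:, :300]]))
cv2.imwrite("pics/w6.png",W)
E
```

```text
9.85 [ 0.46421734 -0.17296119  0.1471631 ] [ 0.27378827 -0.48963233  0.5392149 ]
-0.011 -0.005 [282. 222.] [323. 241.]
-0.011 0 [282. 223.] [323. 237.]
-0.011 0.005 [282. 225.] [323. 233.]
-0.011 0.01 [282. 226.] [323. 229.]
-0.011 0.022 [282. 229.] [323. 221.]
0 -0.005 [278. 223.] [323. 261.]
0 0 [278. 224.] [323. 257.]
0 0.005 [278. 226.] [323. 252.]
0 0.01 [278. 227.] [323. 248.]
0 0.022 [278. 230.] [323. 239.]
0.011 -0.005 [274. 224.] [323. 281.]
0.011 0 [274. 225.] [323. 276.]
0.011 0.005 [274. 226.] [323. 271.]
0.011 0.01 [274. 228.] [323. 266.]
0.011 0.022 [275. 231.] [323. 256.]
button centre top, depr 0/.01 [array([278., 224.]), array([278., 228.]), array([322., 255.]), array([322., 245.])]
```

View pics/c6.png

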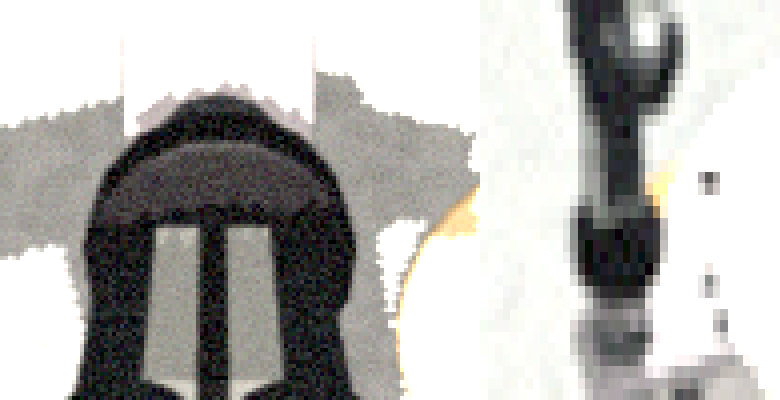

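Button far edge in the wrist view corresponds to z≈0.146, so it is not pressed yet. The fingertip therefore reaches less far than the nominal 22 mm. I'll continue down in small guarded steps.

>>> {"api": "apply_moves", "payload": {
  "dp": [
    [0,0,-0.005],
    [0,0,-0.01],
    [0,0,-0.015],
    [0,0,-0.02],
    [0,0,-0.025],
    [0,0,-0.03],
    [0,0,-0.03],
    [0,0,-0.03],
    [0,0,-0.03],
    [0,0,-0.03]
  ],
  "rotation": [
    [0,0,0],
    [0,0,0],
    [0,0,0],
    [0,0,0],
    [0,0,0],
    [0,0,0],
    [0,0,0],
    [0,0,0],
    [0,0,0],
    [0,0,0]
  ]
}}

```text
t: 10.85
eef_pos: [0.4642, -0.173, 0.1412]
ee_rot: [-3.142, -0.0, -0.671]
force: [0.1, 0.1, 0.3]
finger_gap: -0.0002
```

```bash
python3 - <<'E'
from h import *
f=viewer.grab_frame("scene");w=viewer.grab_frame("wrist");s=observe();e=np.array(s["eef_pos"])
print(s["t"],e,s["force"],s["ft_torque"],s["effort"])
c=np.array([.547,-.068]);u=(np.array([.4639,-.173])-c);u/=np.linalg.norm(u)
for z in (.146,.140,.134): print(z,[np.round(proj(v,[*(c+u*(.134-.018)),z]),1) for v in (f,w)],[np.round(proj(v,[*(c+u*(.134)),z]),1) for v in (f,w)])
W=w["color"]; a=np.clip(W[190:290,270:390].astype(float)*3,0,255).astype(np.uint8)
S=np.clip(f["color"][205:240,260:300].astype(float)*1.8,0,255).astype(np.uint8)
cv2.imwrite("pics/c7.png",np.hstack([cv2.resize(a,(480,400),interpolation=0),cv2.resize(S,(300,400),interpolation=0)[:, :300]]))
E
```

```text
10.95 [ 0.46421164 -0.17297163  0.14117656] [-0.27790803  0.37824938 -0.29860074] [-0.00568711  0.00372025  0.00171738] [ 4.62486842e-04 -2.75058103e+01 -3.47649586e+01  9.79209119e-06
 -2.89577224e-05 -1.87544111e-05]
0.146 [array([284.2, 223.1]), array([322.8, 228.1])] [array([277.9, 224.5]), array([322.9, 261.7])]
0.14 [array([284.3, 224.8]), array([322.8, 223.6])] [array([278. , 226.1]), array([322.8, 256.2])]
0.134 [array([284.4, 226.4]), array([322.8, 219.4])] [array([278.2, 227.8]), array([322.8, 251.1])]
```

View pics/c7.png

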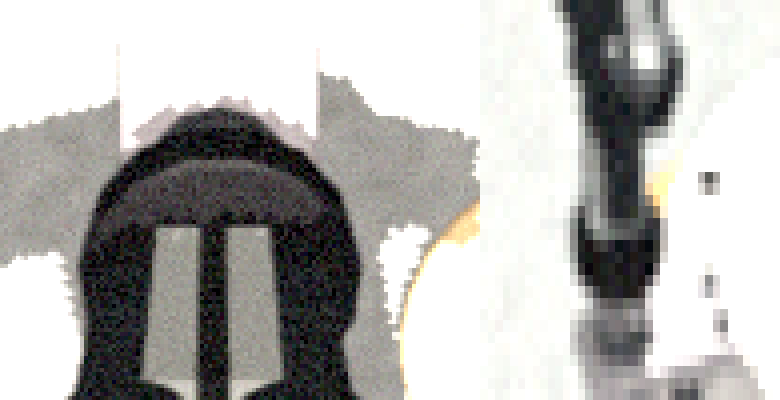

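>>> {"api": "apply_moves", "payload": {
  "dp": [
    [0,0,-0.005],
    [0,0,-0.01],
    [0,0,-0.015],
    [0,0,-0.02],
    [0,0,-0.025],
    [0,0,-0.03],
    [0,0,-0.035],
    [0,0,-0.035],
    [0,0,-0.035],
    [0,0,-0.035]
  ],
  "rotation": [
    [0,0,0],
    [0,0,0],
    [0,0,0],
    [0,0,0],
    [0,0,0],
    [0,0,0],
    [0,0,0],
    [0,0,0],
    [0,0,0],
    [0,0,0]
  ]
}}

```text
t: 11.95
eef_pos: [0.4647, -0.1734, 0.135]
ee_rot: [-3.142, -0.002, -0.671]
force: [-1.5, -1.3, 5.5]
finger_gap: -0.0001
```

Contact now: 5.5 N vertical plus some sideways force. I'll check what is touching before pressing further.

```bash
python3 - <<'E'
from h import *
w=viewer.grab_frame("wrist");f=viewer.grab_frame("scene");t=viewer.grab_frame("top");s=observe();e=np.array(s["eef_pos"])
print(s["t"],e,s["force"],s["ft_torque"],s["ee_rot"],s["finger_gap"])
c=np.array([.547,-.068]);u=(np.array([.4639,-.173])-c);u/=np.linalg.norm(u)
for z in (.146,.140,.134): print(z,[np.round(proj(v,[*(c+u*(.134-.018)),z]),1) for v in (f,w)])
W=np.clip(w["color"].astype(float)*2.5,0,255).astype(np.uint8)
cv2.imwrite("pics/w8.png",W)
S=np.clip(f["color"][150:250,240:360].astype(float)*1.6,0,255).astype(np.uint8)
cv2.imwrite("pics/s8.png",cv2.resize(S,None,fx=6,fy=6,interpolation=cv2.INTER_CUBIC))
T=np.clip(t["color"][140:250,290:410].astype(float)*1.3,0,255).astype(np.uint8)
cv2.imwrite("pics/t8.png",cv2.resize(T,None,fx=5,fy=5,interpolation=cv2.INTER_CUBIC))
E
```

```text
12.1 [ 0.46470051 -0.17337299  0.1350488 ] [-1.18773224 -0.40146717  5.28558465] [-0.14172167  0.1964822   0.02448883] [-3.14157702e+00 -1.64058578e-03 -6.70954761e-01] -0.00014710087387728485
0.146 [array([284.2, 223.1]), array([321.5, 233. ])]
0.14 [array([284.3, 224.8]), array([321.5, 228.2])]
0.134 [array([284.4, 226.4]), array([321.5, 223.7])]
```

View pics/w8.png

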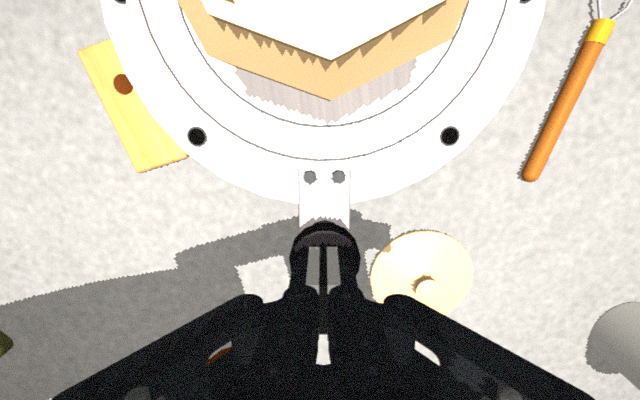

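View pics/s8.png

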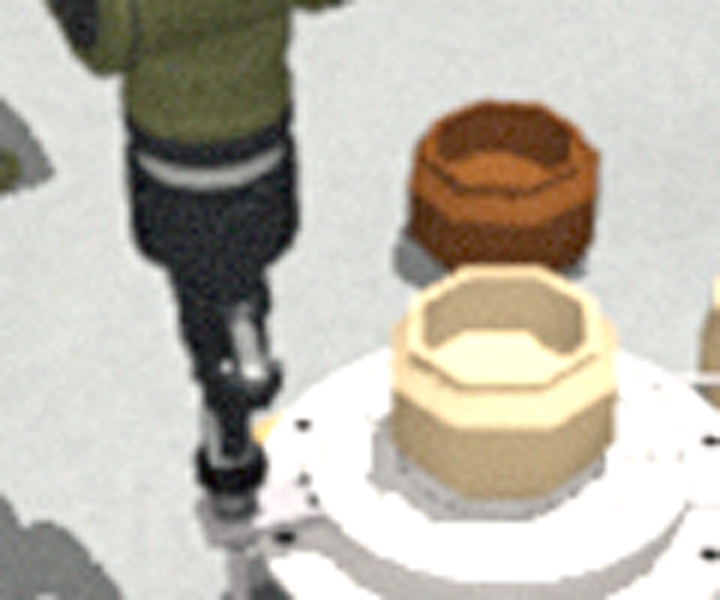

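View pics/t8.png

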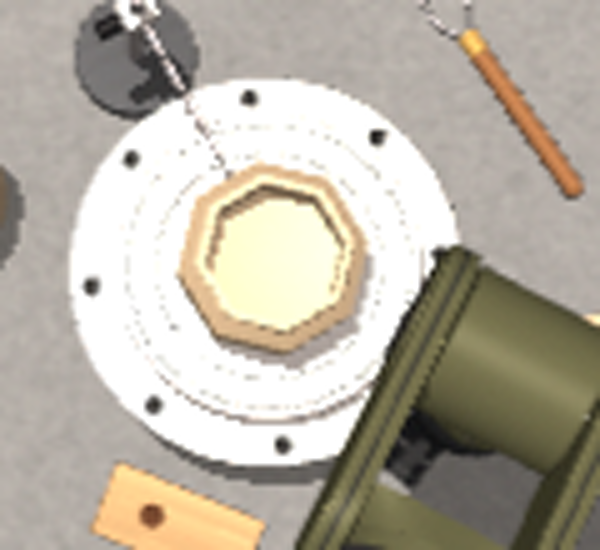

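Images show the gripper clear of the jar and the pads on the button, although pad length doesn't agree between the views. I'll test it by pressing 4 mm more. The button spring should add about 0.4 N per mm, while anything rigid would add far more.

>>> {"api": "apply_moves", "payload": {
  "dp": [
    [0,0,-0.004],
    [0,0,-0.008],
    [0,0,-0.012],
    [0,0,-0.016],
    [0,0,-0.02],
    [0,0,-0.02],
    [0,0,-0.02],
    [0,0,-0.02],
    [0,0,-0.02],
    [0,0,-0.02]
  ],
  "rotation": [
    [0,0,0],
    [0,0,0],
    [0,0,0],
    [0,0,0],
    [0,0,0],
    [0,0,0],
    [0,0,0],
    [0,0,0],
    [0,0,0],
    [0,0,0]
  ]
}}

```text
t: 13.1
eef_pos: [0.4649, -0.1735, 0.1314]
ee_rot: [3.142, -0.002, -0.671]
force: [-2.3, -0.6, 7.1]
finger_gap: -0.0
```

```bash
python3 - <<'E'
from h import *
w=viewer.grab_frame("wrist");s=observe();e=np.array(s["eef_pos"])
print(s["t"],e,s["force"],s["ft_torque"])
c=np.array([.547,-.068]);u=(np.array([.4639,-.173])-c);u/=np.linalg.norm(u)
for z in (.146,.140,.134): print(z,[np.round(proj(v,[*(c+u*(.134-.018)),z]),1) for v in (w,)])
W=np.clip(w["color"].astype(float)*3,0,255).astype(np.uint8)[200:320,260:390]
cv2.imwrite("pics/w9.png",cv2.resize(W,None,fx=5,fy=5,interpolation=0))
E
```

```text
13.15 [ 0.46491114 -0.17355066  0.13142461] [-1.47773318 -1.23853394  7.133968  ] [-0.1250291   0.2184634  -0.00026441]
0.146 [array([320.9, 236.1])]
0.14 [array([321., 231.])]
0.134 [array([321. , 226.3])]
```

View pics/w9.png

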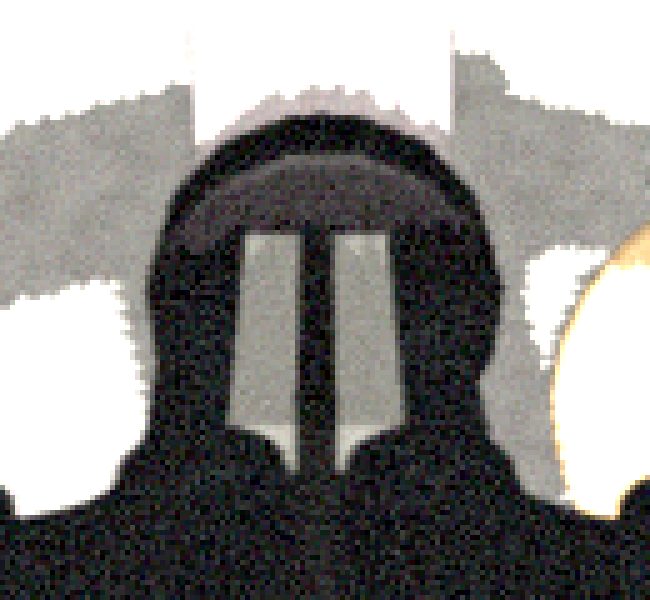

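The button is moving: its far edge in the wrist view reads z≈0.140, and 7.1 N gives 5.5 mm on the spring, so the two agree. I'll press on to about 11.7 mm (about 9.5 N).

>>> {"api": "apply_moves", "payload": {
  "dp": [
    [0,0,-0.005],
    [0,0,-0.01],
    [0,0,-0.015],
    [0,0,-0.02],
    [0,0,-0.025],
    [0,0,-0.03],
    [0,0,-0.032],
    [0,0,-0.032],
    [0,0,-0.032],
    [0,0,-0.032]
  ],
  "rotation": [
    [0,0,0],
    [0,0,0],
    [0,0,0],
    [0,0,0],
    [0,0,0],
    [0,0,0],
    [0,0,0],
    [0,0,0],
    [0,0,0],
    [0,0,0]
  ]
}}

```text
t: 14.15
eef_pos: [0.4659, -0.1744, 0.1267]
ee_rot: [3.142, -0.005, -0.671]
force: [-0.9, -1.2, 12.1]
finger_gap: -0.0003
```

```bash
python3 - <<'E'
from h import *
F=[]
for i in range(3):
    w=viewer.grab_frame("wrist");s=observe();F.append(s["force"])
print(s["t"],s["eef_pos"],np.mean(F,0))
e=s["eef_pos"]
c=np.array([.547,-.068]);u=(np.array([.4639,-.173])-c);u/=np.linalg.norm(u)
for z in (.146,.140,.134): print(z,[np.round(proj(v,[*(c+u*(.134-.018)),z]),1) for v in (w,)])
W=np.clip(w["color"].astype(float)*3,0,255).astype(np.uint8)[200:320,260:390]
cv2.imwrite("pics/w10.png",cv2.resize(W,None,fx=5,fy=5,interpolation=0))
# arc waypoints (units of 0.2 m) every 4.4deg up to 44.3 from start angle
a0=np.arctan2(*(np.array([.4639,-.1731])-c)[::-1])
for d in np.linspace(0,44.3,21): 
    a=np.radians(d); print(round(d,1), np.round(.134*np.array([np.cos(a0+a)-np.cos(a0),np.sin(a0+a)-np.sin(a0)])/.2,4), round(a/1.5,4))
E
```

```text
14.3 [ 0.46592216 -0.17433917  0.1266794 ] [-1.77240235 -1.50393814 11.98438783]
0.146 [array([318.1, 240.4])]
0.14 [array([318.2, 235. ])]
0.134 [array([318.3, 230. ])]
0.0 [0. 0.] 0.0
2.2 [ 0.0206 -0.0157] 0.0258
4.4 [ 0.0418 -0.0305] 0.0515
6.6 [ 0.0636 -0.0446] 0.0773
8.9 [ 0.0859 -0.0577] 0.1031
11.1 [ 0.1087 -0.07  ] 0.1289
13.3 [ 0.1319 -0.0815] 0.1546
15.5 [ 0.1556 -0.092 ] 0.1804
17.7 [ 0.1797 -0.1015] 0.2062
19.9 [ 0.2041 -0.1102] 0.232
22.2 [ 0.2288 -0.1179] 0.2577
24.4 [ 0.2538 -0.1246] 0.2835
26.6 [ 0.2791 -0.1304] 0.3093
28.8 [ 0.3045 -0.1352] 0.335
31.0 [ 0.3302 -0.139 ] 0.3608
33.2 [ 0.3559 -0.1418] 0.3866
35.4 [ 0.3817 -0.1436] 0.4124
37.7 [ 0.4076 -0.1444] 0.4381
39.9 [ 0.4335 -0.1442] 0.4639
42.1 [ 0.4594 -0.143 ] 0.4897
44.3 [ 0.4852 -0.1408] 0.5155
```

View pics/w10.png

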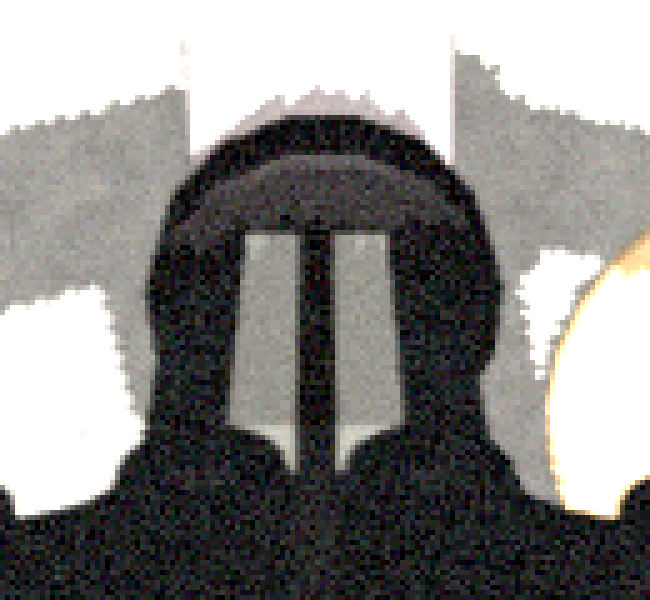

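Force is 12 N, so the plunger is at or near its stop, and I won't press deeper. Next is a first 11° of arc with the tool turning along, then a check that the wheel follows.

>>> {"api": "apply_moves", "payload": {
  "dp": [
    [0.01,-0.008,0],
    [0.021,-0.016,0],
    [0.031,-0.023,0],
    [0.042,-0.031,0],
    [0.053,-0.038,0],
    [0.064,-0.045,0],
    [0.075,-0.051,0],
    [0.086,-0.058,0],
    [0.097,-0.064,0],
    [0.109,-0.07,0]
  ],
  "rotation": [
    [0,0,0.013],
    [0,0,0.026],
    [0,0,0.039],
    [0,0,0.052],
    [0,0,0.064],
    [0,0,0.077],
    [0,0,0.09],
    [0,0,0.103],
    [0,0,0.116],
    [0,0,0.129]
  ]
}}

```text
t: 15.3
eef_pos: [0.4879, -0.1882, 0.1267]
ee_rot: [3.141, -0.005, -0.477]
force: [-1.1, 0.2, 11.5]
finger_gap: 0.0005
```

```bash
cat > chk.py <<'E'
from h import *
import sys
n=sys.argv[1]
F=[]
for i in range(2):
    w=viewer.grab_frame("wrist");s=observe();F.append(s["force"])
f=viewer.grab_frame("scene")
print(s["t"],s["eef_pos"],np.mean(F,0),s["ee_rot"])
e=s["eef_pos"]; c=np.array([.547,-.068])
print("tcp ang from start",np.degrees(np.arctan2(e[1]-c[1],e[0]-c[0]))+128.34,"r",np.hypot(*(e[:2]-c)))
W=np.clip(w["color"].astype(float)*2,0,255).astype(np.uint8)
cv2.imwrite(f"pics/w{n}.png",W)
S=np.clip(f["color"][170:270,255:375].astype(float)*1.4,0,255).astype(np.uint8)
cv2.imwrite(f"pics/s{n}.png",cv2.resize(S,None,fx=6,fy=6,interpolation=cv2.INTER_CUBIC))
E
python3 chk.py 11
```

```text
15.4 [ 0.48818745 -0.18835021  0.12670333] [-0.25844122 -1.3470654  11.76829116] [ 3.1411337  -0.00595526 -0.47711878]
tcp ang from start 12.296238814385134 r 0.13395181109690268
```

View pics/w11.png

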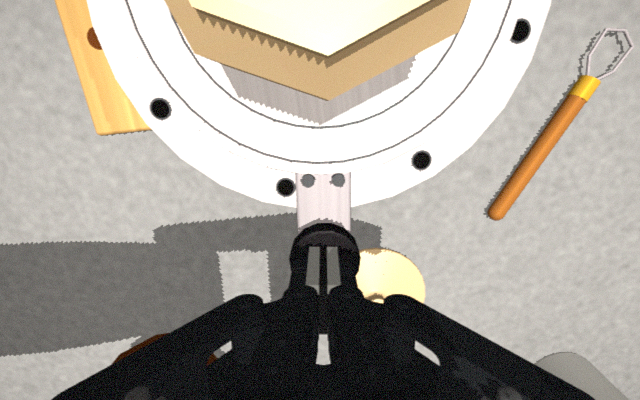

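View pics/s11.png

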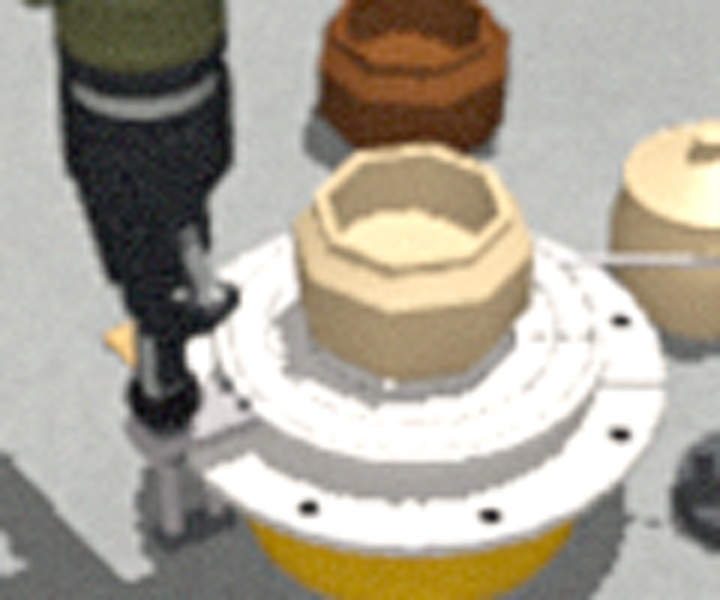

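The wheel is following: the vacated hole shows at (285,187) just left of the bracket and the next hole is at (422,160). I'll continue the arc to about 33°.

>>> {"api": "apply_moves", "payload": {
  "dp": [
    [0.023,-0.012,0],
    [0.047,-0.022,0],
    [0.071,-0.032,0],
    [0.095,-0.04,0],
    [0.12,-0.048,0],
    [0.145,-0.055,0],
    [0.17,-0.06,0],
    [0.196,-0.065,0],
    [0.222,-0.069,0],
    [0.247,-0.072,0]
  ],
  "rotation": [
    [0,0,0.026],
    [0,0,0.052],
    [0,0,0.077],
    [0,0,0.103],
    [0,0,0.129],
    [0,0,0.155],
    [0,0,0.18],
    [0,0,0.206],
    [0,0,0.232],
    [0,0,0.258]
  ]
}}

```text
t: 16.45
eef_pos: [0.5375, -0.2021, 0.1267]
ee_rot: [3.14, -0.005, -0.089]
force: [-0.5, -0.5, 11.1]
finger_gap: 0.0004
```

```bash
python3 chk.py 12
```

```text
16.55 [ 0.53793147 -0.20215647  0.12668575] [ 0.50703069 -0.02240103 10.34654082] [ 3.1401311  -0.00566251 -0.08972955]
tcp ang from start 34.472880858248814 r 0.1344626252655443
```

View pics/w12.png

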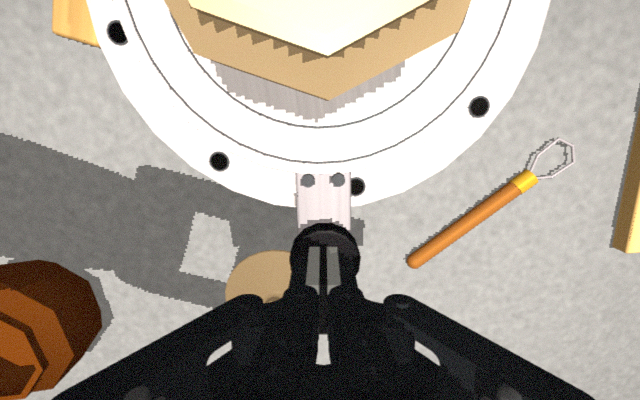

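```bash
python3 - <<'E'
from h import *
w=viewer.grab_frame("wrist"); s=observe(); c=np.array([.547,-.068])
W=w["color"]; 
def ang(u,v,z):
    p=atz(w,u,v,z)[:2]-c; return np.degrees(np.arctan2(p[1],p[0])),np.hypot(*p)
g=cv2.cvtColor(W,cv2.COLOR_BGR2GRAY)
def cen(x0,x1,y0,y1,th):
    r=g[y0:y1,x0:x1]<th; ys,xs=np.nonzero(r); return xs.mean()+x0,ys.mean()+y0,len(xs)
A=cen(299,317,172,189,95);B=cen(329,347,172,187,95);print(A,B)
for z in (.109,.112): print("screws",ang(A[0],A[1],z),ang(B[0],B[1],z))
H=[cen(206,234,148,176,70),cen(465,493,92,120,70)]
for h in H: print("hole",h,ang(h[0],h[1],.083))
print(s["eef_pos"],s["force"])
crop=W[160:240,280:380];cv2.imwrite("pics/w13.png",cv2.resize(crop,None,fx=6,fy=6,interpolation=0))
E
```

```text
(np.float64(306.94545454545454), np.float64(179.9030303030303), 165) (np.float64(337.3975903614458), np.float64(179.2289156626506), 166)
screws (np.float64(-98.59776901704024), np.float64(0.09821980904410955)) (np.float64(-89.14271819103338), np.float64(0.09824670031274896))
screws (np.float64(-98.54521228996288), np.float64(0.09750076404719585)) (np.float64(-89.1924910607574), np.float64(0.09752755582824663))
hole (np.float64(219.53521126760563), np.float64(161.14788732394365), 284) (np.float64(-127.91989676244435), np.float64(0.11002944567686307))
hole (np.float64(479.2246153846154), np.float64(105.92923076923077), 325) (np.float64(-38.33893031704272), np.float64(0.11092573086058616))
[ 0.5377011  -0.20213922  0.12670992] [ 0.22249262  0.01465407 10.09669147]
```

View pics/w13.png

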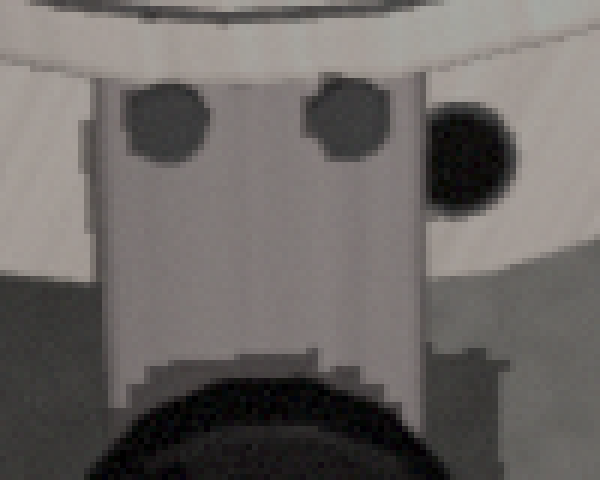

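Wheel is at 34.5° by the bracket screws, matching the tool's 34.5°, so no slip. About 10.6° remain, and I'll go 10.0° so as to stop just short, letting the round nose find the hole.

>>> {"api": "apply_moves", "payload": {
  "dp": [
    [0.012,-0.001,0],
    [0.024,-0.002,0],
    [0.037,-0.002,0],
    [0.05,-0.0025,0],
    [0.063,-0.0025,0],
    [0.076,-0.002,0],
    [0.09,-0.002,0],
    [0.104,-0.001,0],
    [0.116,0,0],
    [0.116,0,0]
  ],
  "rotation": [
    [0,0,0.012],
    [0,0,0.024],
    [0,0,0.037],
    [0,0,0.05],
    [0,0,0.063],
    [0,0,0.076],
    [0,0,0.09],
    [0,0,0.104],
    [0,0,0.116],
    [0,0,0.116]
  ]
}}

```text
t: 17.65
eef_pos: [0.5609, -0.2019, 0.1267]
ee_rot: [3.139, -0.005, 0.084]
force: [0.8, 0.2, 11.6]
finger_gap: -0.0001
```

```bash
cat > ang.py <<'E'
from h import *
import sys
w=viewer.grab_frame("wrist"); s=observe(); c=np.array([.547,-.068])
g=cv2.cvtColor(w["color"],cv2.COLOR_BGR2GRAY)
def ang(p,z):
    p=atz(w,*p,z)[:2]-c; return np.degrees(np.arctan2(p[1],p[0])),np.hypot(*p)
def blob(p,th,hw=13):
    x,y=np.round(p).astype(int);m=(g[y-hw:y+hw,x-hw:x+hw]<th).astype(np.uint8)
    n,l,st,ce=cv2.connectedComponentsWithStats(m); i=1+np.argmax(st[1:,4]); return ce[i]+[x-hw,y-hw],st[i,4]
for k in (1,-1,2,-2):
    a=np.radians(-83.34+45*k); p=proj(w,[*(c+.11*np.array([np.cos(a),np.sin(a)])),.083])
    if 15<p[0]<625 and 15<p[1]<385:
        q,n=blob(p,70); print("hole",k,np.round(p),np.round(q),n,np.round(ang(q,.083),4), "err",round(ang(q,.083)[0]+83.34-45*k,2))
for off in (-4.7,4.7):
    a=np.radians(float(sys.argv[1])+off); p=proj(w,[*(c+.0982*np.array([np.cos(a),np.sin(a)])),.109])
    q,n=blob(p,95,10); print("screw",np.round(p),np.round(q),n,np.round(ang(q,.109),4))
print(s["t"],s["eef_pos"],s["force"],"tcp ang",np.degrees(np.arctan2(s["eef_pos"][1]-c[1],s["eef_pos"][0]-c[0])))
cv2.imwrite(f"pics/w{sys.argv[2]}.png",w["color"])
E
python3 ang.py -84 14
```

```text
hole 1 [455. 131.] [456. 132.] 304 [-38.3001   0.1109] err 0.04
hole -1 [191. 140.] [193. 141.] 304 [-1.279171e+02  1.100000e-01] err 0.42
screw [307. 180.] [308. 180.] 159 [-88.6228   0.0984]
screw [338. 179.] [338. 179.] 153 [-79.221    0.0984]
17.7 [ 0.56083691 -0.20196669  0.12672568] [ 0.33358769  0.50965387 10.62524059] tcp ang -84.10304594733036
```

View pics/w14.png

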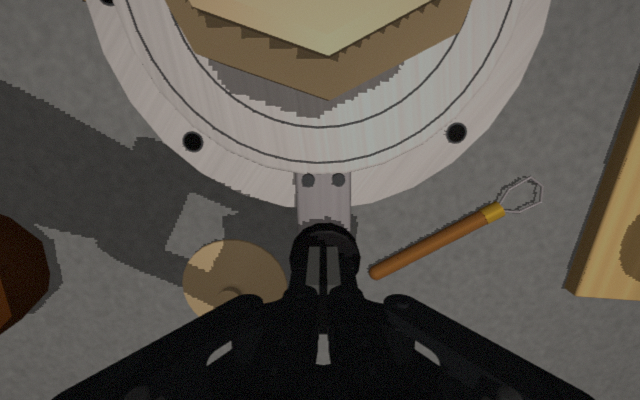

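Wheel is 0.6–0.8° (about 1.3 mm) short of the hole centre. As the load comes off, the arm will relax about 1–2 mm towards -x, so I'll add a little +x while lifting slowly.

>>> {"api": "apply_moves", "payload": {
  "dp": [
    [0.003,0,0],
    [0.004,0,0.005],
    [0.006,0,0.01],
    [0.007,0,0.017],
    [0.008,0,0.025],
    [0.009,0,0.035],
    [0.009,0,0.05],
    [0.009,0,0.07],
    [0.009,0,0.09],
    [0.009,0,0.12]
  ],
  "rotation": [
    [0,0,0],
    [0,0,0],
    [0,0,0],
    [0,0,0],
    [0,0,0],
    [0,0,0],
    [0,0,0],
    [0,0,0],
    [0,0,0],
    [0,0,0]
  ]
}}

```text
t: 18.7
eef_pos: [0.5595, -0.2008, 0.1466]
ee_rot: [-3.14, 0.002, 0.083]
force: [-0.3, 0.8, -0.6]
finger_gap: -0.0
```

```bash
python3 ang.py -83.3 15; python3 - <<'E'
from h import *
w=viewer.grab_frame("wrist");f=viewer.grab_frame("scene");c=np.array([.547,-.068])
a=np.radians(-83.3)
for z in (.146,.1365): print(z,[np.round(proj(v,[*(c+(.134-.018)*np.array([np.cos(a),np.sin(a)])),z]),1) for v in (w,f)])
W=np.clip(w["color"].astype(float)*3,0,255).astype(np.uint8)[160:280,260:390]
S=np.clip(f["color"][200:270,265:335].astype(float)*1.6,0,255).astype(np.uint8)
cv2.imwrite("pics/c15.png",np.hstack([cv2.resize(W,(390,360),interpolation=0),cv2.resize(S,(360,360),interpolation=0)]))
E
```

```text
hole 1 [445. 131.] [446. 132.] 242 [-38.3327   0.1109] err 0.01
hole -1 [207. 139.] [208. 140.] 242 [-1.279119e+02  1.101000e-01] err 0.43
screw [313. 174.] [312. 174.] 131 [-88.4128   0.0984]
screw [341. 173.] [339. 174.] 127 [-79.0205   0.0984]
18.75 [ 0.56014596 -0.20114646  0.14794854] [ 0.54727622 -0.11663252  0.11396564] tcp ang -84.36128604143939
0.146 [array([327.5, 223.2]), array([304.7, 239. ])]
0.1365 [array([327.2, 216.8]), array([304.7, 241.7])]
```

View pics/c15.png

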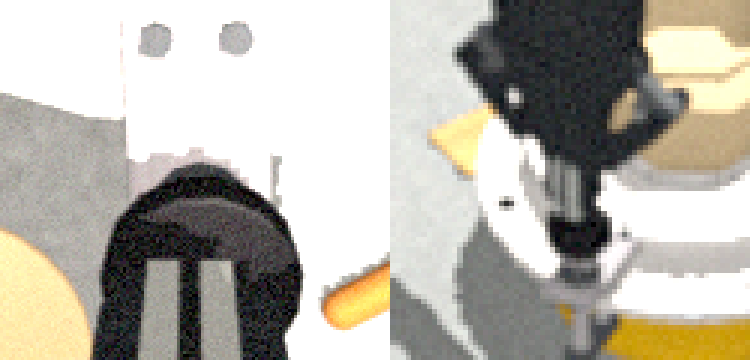

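The button's far edge now matches a height of 0.146 or more (sprung out), and the wheel sits within the pin's play of the hole. I'll lift clear and move aside to verify.

>>> {"api": "apply_moves", "payload": {
  "dp": [
    [0,0,0.05],
    [0,0,0.15],
    [0,0,0.3],
    [0,0,0.45],
    [0,-0.02,0.6],
    [0,-0.08,0.7],
    [0,-0.18,0.75],
    [0,-0.28,0.75],
    [0,-0.38,0.75],
    [0,-0.45,0.75]
  ],
  "rotation": [
    [0,0,0],
    [0,0,0],
    [0,0,0],
    [0,0,0],
    [0,0,0],
    [0,0,0],
    [0,0,0],
    [0,0,0],
    [0,0,0],
    [0,0,0]
  ]
}}

```text
t: 19.85
eef_pos: [0.5595, -0.2933, 0.2953]
ee_rot: [-3.14, 0.003, 0.082]
force: [0.3, -0.0, -0.1]
finger_gap: -0.0001
```

>>> {"api": "apply_moves", "payload": {
  "dp": [
    [-0.05,-0.07,0],
    [-0.1,-0.15,0],
    [-0.16,-0.24,0],
    [-0.22,-0.33,0],
    [-0.28,-0.42,0],
    [-0.34,-0.5,0],
    [-0.4,-0.58,0],
    [-0.45,-0.65,0],
    [-0.48,-0.7,0],
    [-0.5,-0.72,0]
  ],
  "rotation": [
    [0,0,0],
    [0,0,0],
    [0,0,0],
    [0,0,0],
    [0,0,0],
    [0,0,0],
    [0,0,0],
    [0,0,0],
    [0,0,0],
    [0,0,0]
  ]
}}

```text
t: 20.85
eef_pos: [0.4595, -0.4363, 0.2972]
ee_rot: [-3.141, 0.0, 0.082]
force: [0.1, -0.1, 0.0]
finger_gap: 0.0003
```

```bash
python3 - <<'E'
from h import *
t=viewer.grab_frame("top");f=viewer.grab_frame("scene");s=observe();print(s["t"],s["eef_pos"],s["force"])
c=np.array([.547,-.068]);a=np.radians(-83.4);b=c+.134*np.array([np.cos(a),np.sin(a)])
for z in(.146,.1365): print(z,proj(f,[*b,z]),proj(t,[*b,z]))
cv2.imwrite("pics/t16.png",cv2.resize(t["color"][140:250,290:410],None,fx=5,fy=5,interpolation=cv2.INTER_CUBIC))
cv2.imwrite("pics/s16.png",cv2.resize(f["color"][150:290,255:405],None,fx=4,fy=4,interpolation=cv2.INTER_CUBIC))
o=cv2.imread("pics/top0.png"); d=cv2.absdiff(o,t["color"]).max(2); m=(d>40)
cv2.imwrite("pics/d16.png",m.astype(np.uint8)*255)
S=cv2.resize(f["color"][215:265,275:325],None,fx=11,fy=11,interpolation=0);cv2.imwrite("pics/b16.png",S)
E
```

```text
20.95 [ 0.45996348 -0.43573786  0.29751722] [ 0.46391282 -0.04207145 -0.11444113]
0.146 [301.49230979 243.05758681] [388.17746383 187.57685942]
0.1365 [301.56563161 245.69360361] [387.71826099 187.95427744]
```

View pics/t16.png

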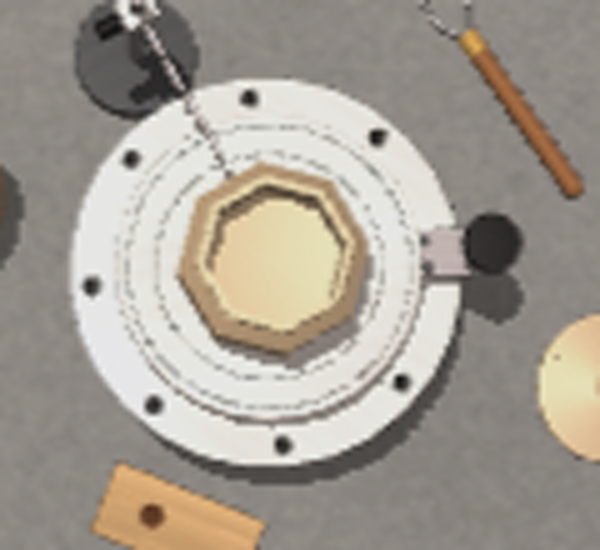

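View pics/s16.png

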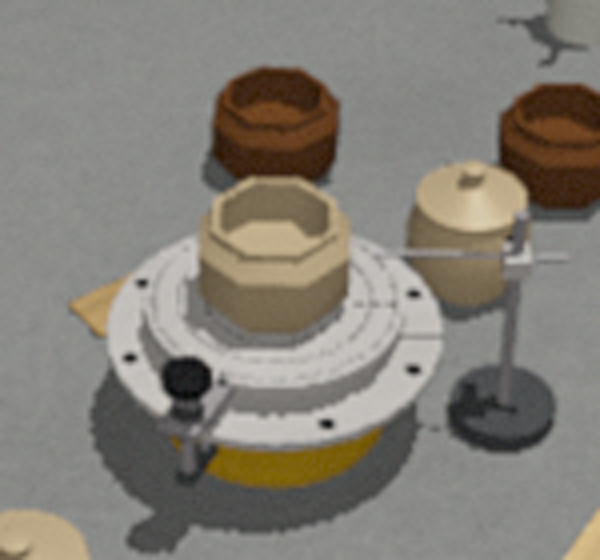

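View pics/b16.png

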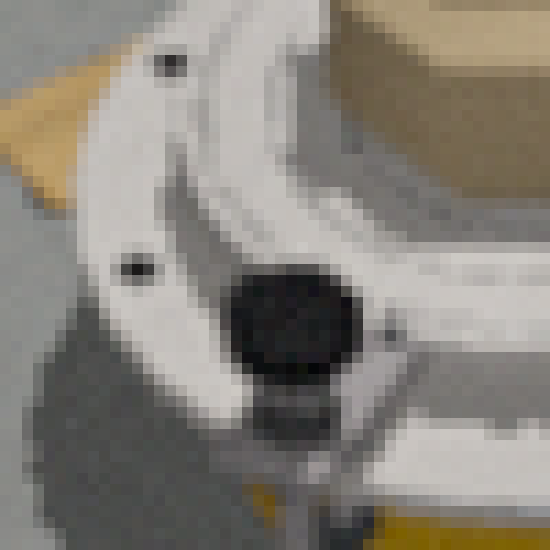

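View pics/d16.png

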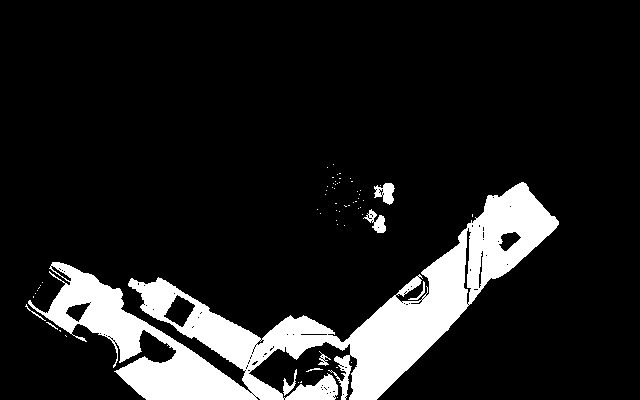

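The button's extents in the scene picture (rows 238.8–250) match the fully sprung-out height. Half-sprung between holes would put them 2.7 px lower. The bracket stands over the next hole, the vacated hole is visible, and nothing else moved. Handing in.

```bash
python3 -c "
from h import *
print(close_job()); print(observe()['t'])"
```

```text
the job is handed in; nothing more can be done
None
the job is handed in; nothing more can be done
```

The wheel is turned one hole anticlockwise and the plunger has sprung back out, so the next side of the jar faces the needle. I handed the job in at about 21 s; no verdict is reported.

I pressed the button with the shut fingertips, peaking at about 12 N. I drove the wheel about 44.6° round the arc with the tool turning along, then eased off so the pin could seat and moved the arm aside.

**Checks that agreed:**
- **Plunger:** the button's height in the scene view matches fully sprung out. Left between holes, it would sit 2.7 px lower.
- **Wheel angle:** the bracket stands over the next hole and the vacated hole is visible. The bracket screws put the wheel 0.4–0.6° short of the hole centre, about the size of the pin's play.
- **Everything else:** comparing the top view before and after shows only the bracket and button, faint marks on the wheel as it turned, and the arm's own movement. The part of the bench hidden by the arm could not be compared. The jar stayed on the wheel and the gripper kept clear of it in every picture.

**What disagreed:**
- **Finger length:** contact came with the TCP about 30 mm lower than the stated 22 mm fingertip length implies. I could not explain this, so I found contact by slow guarded steps.
- **Press force:** 12 N is slightly over the 10 N given for the stop, while the pictures suggested only about 10 mm of travel. I pressed no deeper.

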